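# Half-aperture reading on the photometer head

### The job

Get the photometer head ready for a half-aperture reading: lift the dust cap off its port and set it down on the bench, open side down and not dropped, then slide the spring-return shutter by its thumb tab to half open, so that the blade's edge lies across the middle of the port. Never run the shutter past three quarters open, which would flood the detector, and leave the other things on the bench where they are. Finish while still holding the shutter at half travel with the gripper: it snaps shut when let go, so do not release it.

Things in the scene. Friction and masses are not known exactly. Their poses are not given: they have to be found in the camera images.
- head: Photometer head, fixed. Origin: on the bench under the middle of its dark base plate, 180 x 110 x 12 mm (x, y, z). z up; x along the shutter's slide, from the port towards the thumb tab. On an aluminium barrel, 82 mm across, and a pillar lies the flat grey shutter housing, 150 x 76 mm, centred over the origin, its cover 113 mm above the bench. Port axis at x = -40 mm, y = 0. Yaw varies.
- port (a point): Centre of the port collar's rim, 125 mm above the bench; axes as the head's. The port is a round hole 36 mm across in the cover, inside an aluminium collar of 42 mm outside diameter that stands 12 mm above the cover.
- cap: Loose black ribbed dust cap, a cup open below: 52 mm across, 28 mm high, wall 3 mm, about 35 g. Origin: centre of its open underside; z to its closed top. Starts over the collar with 2 mm play, skirt resting on the cover (origin 113 mm above the bench); free once raised 12 mm. Grip it along the head's y: on its +x side the thumb tab is 20 mm away. Standing on the bench, origin at z = 0.
- shutter (a joint): Travel (m) of the sprung steel shutter along the head's +x: 0 = shut, 0.020 = half open (blade's edge across the middle of the port, tab at the middle long white line beside its slot), 0.040 = fully open. The spring pushes back with about 4 N at 0, 8 N at half, 12 N at full, and shuts it when let go. White lines mark each quarter, long ones shut, half and open.
- tab (a point): Centre of the shutter's black thumb tab: a block 18 mm long (head's x), 12 mm thick (y), 22 mm high, on a thin neck, from 5 to 27 mm above the cover. Shut, it is at x = 15 mm, y = 0 in the head's frame, 129 mm above the bench, 55 mm from the port's axis; it moves with the shutter. Pinch it across y from above, or push on its face towards the port.
- reagent_bottle: Bystander: amber bottle, 58 mm diameter, 125 mm high. Origin: centre of its underside.
- beaker: Bystander: open glass beaker, 70 mm diameter, 90 mm high. Origin: centre of its underside.
- dropper_bottle: Bystander: small amber dropper bottle, 36 mm diameter, 90 mm high. Origin: centre of its underside.
- forceps: Bystander: steel forceps lying flat, about 140 mm long, 80 mm over the rings, 6 mm high. Origin: near the middle of its length, on the bench; x towards its tips.
Mind the look-alikes: they are no part of the job. Of the things shaped like the cap, the black one is meant.

How it is judged:
By the outcome, as a careful person would: the job done as asked, in the order asked, and still so for the second after the job is handed in, while the arm keeps its last pose, push and grip.
It also fails if it takes over 54 s, if anything falls off the work surface, if the arm or the gripper's body presses on something with over 40 N, if the wrist force passes 120 N, or if a joint passes its speed limit or range.

### The arm

A 6-joint arm with a two-finger parallel gripper is mounted at the origin on the work surface. World frame = base frame: x ahead of the robot, y to its left, z up, the work surface at z = 0. Lengths are in m, angles in degrees, forces in N, time in s.
With the tool pointing down it reaches from about 0.25 to 0.725 m from the base axis. Payload 9.7 kg.
Tool frame: the origin (TCP) lies at the very end of the fingers, on their centre line; the grasp point (between the pads) lies 19 mm behind it; z points along the fingers, y is the direction in which the jaws open and shut (so a half turn about z gives the same grasp; the last joint's range is limited). The gripper opens to 85 mm and grips with 20 to 120 N. Pads are 22 mm wide; open, the fingers measure 114 mm over their backs; the gripper's body (76 mm by 85 mm) begins 54 mm behind the grasp point. The pads swing forward as they close: fully open they stand 13 mm farther back than shut.
Start: joints at [71.62, 4.979, 10.078, 95.1, 0, 90], TCP at [0.173, 0.522, 0.231] pointing down, gripper open.
Joint ranges: [-179.16, 179.16], [-48.56, 103.87], [-65.8, 70.77], [-126.05, 130.52], [-82.76, 87.17], [-180, 180]. Speed limits (degrees/s): [127.2, 127.2, 147.25, 180, 180, 180].

### API

Orientations are given as [roll, pitch, yaw] about the fixed x, y, z axes, in that order (R = Rz(yaw) Ry(pitch) Rx(roll)).
In Python, from workcell import bot gives the robot as it stands.
- The arm moves only by the shell command python3 -m pendant 'ROWS' [FORCE]. ROWS is JSON, a list that holds one entry, the list of rows, each a list of 7 numbers: the shift along the tool's x, y, z in cm, then the turn, a rotation vector about the tool's x, y, z in rad, then the opening in per cent of the stroke, from 0 (shut) to 100 (fully open). In form: [[[dx, dy, dz, ax, ay, az, gripper], ...]]. A call has 1 to 5 rows; each row shifts and turns the pose as measured when the row begins, along the tool's axes as they then stand; what a row does not reach is not made up. A row lasts 1/12 s, in which the tool goes at most 41.7 mm and 7.16 degrees, less where a joint would pass 70% of its speed; a pose out of reach is approached as far as the arm can. A call with a gripper value outside its range is refused whole. The fingers move at their own pace and stop on an object; FORCE is the grip in N (left out, the last holds). Time passes only in rows, so rows that do not move let the fingers close. It gives the time, the measured TCP pose, the force and the opening at its end, in the units of the state.
- bot.get_obs(): the state, without advancing time (a new reading comes with each control period).
- bot.camera(name): name is "scene" or "side" or "wrist"; returns the picture (400x640x3 uint8, red, green, blue); there is no depth.
- bot.get_calibration(name): a dict with "intrinsics" (3x3 intrinsics, pixels), "pose" (4x4, takes a point from camera to world coordinates); the wrist camera has in their place "T_tool_cam" (4x4, takes a point from camera to tool coordinates, whose origin is the TCP and whose axes are the flange's). Camera axes: x right, y down, z forward; pixel columns grow to the right and rows downward; lengths in m; the calibration is good to about 2 mm. A picture is of the moment at which its call begins: read the wrist's pose just before it. get_calibration takes no time and is no camera call.
- bot.job_done(): hands the job in, once; it reports no verdict.
Trained networks look in the newest picture that a camera, given by its name, has taken for a name from the list of things; names that differ only in an ending like _2 or _b are one class to them, and where a whole thing is asked for, a point or a joint stands for the part that bears it (a point fixed in the world has none). Each returns a list of dicts, best first, with "confidence" (0 to 1); they miss things now and then, are a little off and sometimes report something else, mostly with a low value. They report only what shows in the picture. A call takes as long as a camera call. They do not tell look-alikes from the thing itself.
- bot.masks_of(camera, thing): "pixels" (400x640 bool, what is visible of it) and "extent" ([left, top, right, bottom] in pixels, round what is visible of it).
- bot.mark_of(camera, thing): "uv" ([column, row] in pixels: a listed point, or the origin of a listed thing).
The state is a dict: "time": time; "q": joint angles; "qd": joint speeds; "joint_efforts": joint torques, N m; "ee_pos": TCP position; "tcp_rot": TCP orientation; "wrist_force": force on the tool from outside, world axes, zero at the start; "torque": the same for the moment, N m; "opening": finger opening in m.
Only numpy, scipy, OpenCV 4.12 (cv2) and the standard library are available. Lean on these libraries where they do the work, as an engineer would, in place of code of your own. Each camera call takes 0.05 s, during which the arm holds its last target. There are 200 camera calls.

## Working session

There is one attempt and no reset: what is moved stays moved. The work goes in short steps, Python scripts to look and compute and a shell command to move; the robot and the scene stay as the last step left them, time stands still between calls to the robot, and variables do not carry over. Pictures are saved under pics/ and viewed, about 8 in all and at most 12, crops included, and the job is handed in when it is done.

```bash
mkdir -p pics; ls
python3 - <<'E'
from workcell import bot
import cv2,numpy as np
print(bot.get_obs())
ims=[]
for c in ("scene","side","wrist"):
    im=bot.camera(c); cv2.imwrite(f"pics/{c}0.png",im[:,:,::-1])
    for t in ("head","port","cap","tab","reagent_bottle","beaker","dropper_bottle","forceps"):
        try: print(c,t,[(np.round(d["uv"]).tolist(),round(d["confidence"],2)) for d in bot.mark_of(c,t)][:3])
        except Exception as e: print(c,t,e)
    k=bot.get_calibration(c); print({a:np.round(b,4).tolist() for a,b in k.items()})
    ims.append(im)
a=cv2.resize(np.vstack(ims[:2]),(640,800))
cv2.imwrite("pics/a.png",np.hstack([cv2.resize(i,(400,250)) for i in ims[1:]])[:,:,::-1])
E
```

```text
pics
{'time': 0.0, 'q': array([ 7.16179346e+01,  5.01046641e+00,  1.00343441e+01,  9.50985629e+01,
       -1.17441905e-03,  9.00001535e+01]), 'qd': array([ 0.02694657,  0.02051163, -0.02969584,  0.0284959 , -0.0040519 ,
        0.0784406 ]), 'joint_efforts': array([ 6.66640655e-03, -5.20379841e+01,  4.64809191e+01,  1.59712415e-02,
        2.78131056e-04,  4.34107321e-06]), 'ee_pos': array([0.1733787 , 0.52172227, 0.23058816]), 'tcp_rot': array([-1.79925315e+02,  1.17461807e-03,  1.61617783e+02]), 'wrist_force': array([-0.14857604, -0.59416355, -0.2893311 ]), 'torque': array([ 0.0232106 , -0.02153975,  0.0635003 ]), 'opening': 0.08534814239643061}
scene head [([324.0, 229.0], 0.66), ([414.0, 189.0], 0.6)]
scene port [([344.0, 198.0], 0.97)]
scene cap [([340.0, 202.0], 0.87), ([385.0, 255.0], 0.8), ([383.0, 217.0], 0.67)]
scene tab [([321.0, 186.0], 0.5)]
scene reagent_bottle [([385.0, 164.0], 0.6)]
scene beaker [([414.0, 188.0], 0.95)]
scene dropper_bottle [([249.0, 312.0], 0.96)]
scene forceps [([183.0, 267.0], 0.68)]
{'intrinsics': [[468.0456, 0.0, 324.3763], [0.0, 468.0456, 199.52
[... 470 characters left out ...]

side forceps [([300.0, 356.0], 0.86), ([328.0, 194.0], 0.42)]
{'intrinsics': [[517.3289, 0.0, 318.4731], [0.0, 517.3289, 199.1308], [0.0, 0.0, 1.0]], 'pose': [[0.9511, -0.2356, 0.1997, 0.3484], [-0.3088, -0.7378, 0.6003, -0.7873], [0.0059, -0.6326, -0.7745, 1.1107], [0.0, 0.0, 0.0, 1.0]]}
wrist head []
wrist port []
wrist cap []
wrist tab []
wrist reagent_bottle [([259.0, 369.0], 0.54)]
wrist beaker []
wrist dropper_bottle [([259.0, 369.0], 0.6)]
wrist forceps []
{'intrinsics': [[288.7141, 0.0, 318.7843], [0.0, 288.7141, 199.383], [0.0, 0.0, 1.0]], 'T_tool_cam': [[-0.0003, -0.9453, -0.3261, 0.0846], [1.0, -0.0003, -0.0003, -0.0004], [0.0002, -0.3261, 0.9453, -0.1412], [0.0, 0.0, 0.0, 1.0]]}
```

View pics/scene0.png

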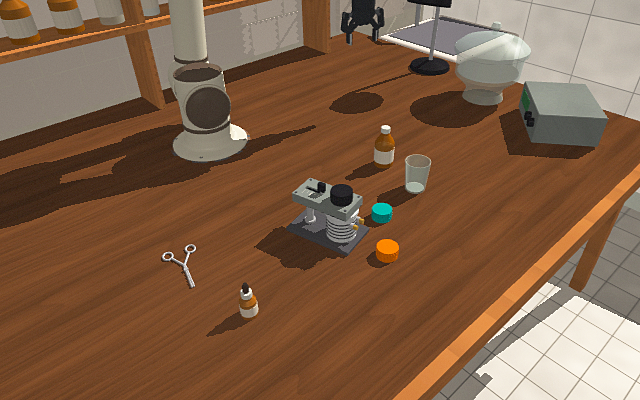

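View pics/a.png

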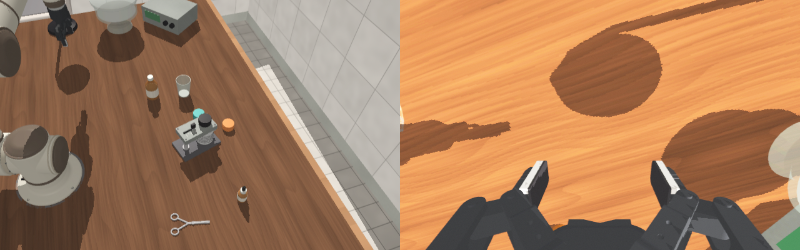

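The black cap sits on the head at about (341,195) in the scene view, with the tab at (320,187). The teal (382,213) and orange (387,252) caps are decoys. Next I intersect the rays with the known heights.

```bash
cat > h.py <<'E'
from workcell import bot
import numpy as np, cv2
from scipy.spatial.transform import Rotation as R
def campose(c):
    k=bot.get_calibration(c)
    if c!="wrist": return k["intrinsics"],k["pose"]
    o=bot.get_obs(); T=np.eye(4); T[:3,:3]=R.from_euler("xyz",o["tcp_rot"],degrees=True).as_matrix(); T[:3,3]=o["ee_pos"]
    return k["intrinsics"],T@k["T_tool_cam"]
def atz(c,uv,z,KP=None):
    K,P=KP or campose(c)
    d=P[:3,:3]@np.linalg.solve(K,[*uv,1]); return P[:3,3]+d*(z-P[2,3])/d[2]
def proj(p,KP):
    K,P=KP; q=K@(P[:3,:3].T@(np.asarray(p)-P[:3,3])); return q[:2]/q[2]
E
python3 - <<'E'
from h import *
Z=dict(head=0,port=.125,cap=.113,tab=.129,reagent_bottle=0,beaker=0,dropper_bottle=0,forceps=0)
for c in("scene","side"):
    bot.camera(c)
    for t,z in Z.items():
        for d in bot.mark_of(c,t)[:3]: print(c,t,np.round(atz(c,d["uv"],z),3)[:2],round(d["confidence"],2),np.round(d["uv"],1))
    for d in bot.masks_of(c,"cap")[:3]: print("capmask",np.round(d["extent"]),round(d["confidence"],2), np.round(atz(c,np.argwhere(d["pixels"]).mean(0)[::-1],.128),3))
    for d in bot.masks_of(c,"tab")[:3]: print("tabmask",np.round(d["extent"]),round(d["confidence"],2))
E
```

```text
scene head [ 0.583 -0.018] 0.88 [324.7 229.4]
scene port [0.63 0.  ] 0.86 [343.  194.8]
scene cap [ 0.628 -0.009] 0.86 [339.5 200.2]
scene cap [ 0.827 -0.066] 0.8 [387.  255.3]
scene cap [0.734 0.023] 0.62 [382.5 215. ]
scene tab [ 0.574 -0.019] 0.64 [320.5 186.4]
scene tab [ 0.594 -0.386] 0.22 [185.1 266.7]
scene reagent_bottle [0.474 0.323] 0.81 [383.8 162.3]
scene beaker [0.445 0.102] 0.57 [323.4 187.3]
scene beaker [0.468 0.323] 0.21 [382.4 161.4]
scene dropper_bottle [ 0.674 -0.311] 0.93 [248.8 313.4]
scene forceps [ 0.468 -0.35 ] 0.53 [183.8 270.1]
capmask [375. 238. 399. 263.] 0.94 [ 0.828 -0.069  0.128]
capmask [374. 204. 393. 223.] 0.74 [0.738 0.014 0.128]
capmask [332. 184. 355. 209.] 0.63 [ 0.631 -0.005  0.128]
tabmask [319. 184. 324. 194.] 0.51
side head [ 0.598 -0.012] 0.78 [315.1 226.2]
side head [0.663 0.074] 0.33 [328.  196.5]
side port [ 0.624 -0.007] 0.66 [324.6 192.2]
side port [ 0.632 -0.366] 0.15 [383.  317.9]
side cap [ 0.633 -0.013] 0.86 [328.8 196.1]
side cap [0.611 0.02 ] 0.64 [316.5 188.7]
side cap [ 0.714 -0.061] 0.58 [366.  202.8]
side tab [ 0.583 -0.028] 0.64 [311.6 201.2]
side reagent_bottle [0.479 0.322] 0.62 [243.7 150.3]
side beaker [0.632 0.275] 0.8 [296.8 149.9]
side dropper_bottle [ 0.671 -0.325] 0.81 [386.4 322.1]
side forceps [ 0.456 -0.344] 0.66 [299.8 357. ]
side forceps [0.621 0.274] 0.45 [293.4 150.8]
capmask [354. 188. 375. 210.] 0.57 [ 0.709 -0.063  0.128]
```

Two views agree: port ≈ (0.629,-0.006), tab ≈ (0.578,-0.023), spacing 54 mm (55 expected), head yaw ≈ -160°. I'll rise and turn to yaw -160°, then cross over.

```bash
python3 -m pendant '[[[0,0,-1.5,0,0,-0.12,100],[0,0,-1.5,0,0,-0.12,100],[0,0,-1.5,0,0,-0.12,100],[0,0,-1.5,0,0,-0.12,100],[0,0,-1.5,0,0,-0.12,100]]]' 
python3 -m pendant '[[[0,0,0,0,0,-0.08,100],[-1.3,-3.8,0,0,0,0,100],[-1.3,-3.8,0,0,0,0,100],[-1.3,-3.8,0,0,0,0,100],[-1.3,-3.8,0,0,0,0,100]]]'
python3 -m pendant '[[[-1.3,-3.8,0,0,0,0,100],[-1.3,-3.8,0,0,0,0,100],[-1.3,-3.8,0,0,0,0,100],[-1.3,-3.8,0,0,0,0,100],[-1.3,-3.8,0,0,0,0,100]]]'
```

```text
time: 2.87
ee_pos: [0.173, 0.5207, 0.3052]
tcp_rot: [-179.7, -0.2, -162.9]
wrist_force: [-0.4, 1.0, -0.2]
opening: 0.0856
time: 3.28
ee_pos: [0.2782, 0.4022, 0.3072]
tcp_rot: [-179.9, -0.2, -156.9]
wrist_force: [0.5, 0.2, 0.5]
opening: 0.0851
time: 3.7
ee_pos: [0.4161, 0.2455, 0.3081]
tcp_rot: [-180.0, 0.0, -156.8]
wrist_force: [0.4, -0.0, 0.5]
opening: 0.0853
```

```bash
python3 -m pendant '[[[-0.85,-4,0,0,0,0.03,100],[-0.85,-4,0,0,0,0.03,100],[-0.85,-4,0,0,0,0,100],[-0.85,-4,0,0,0,0,100],[-0.85,-4,0,0,0,0,100]]]' >/dev/null
python3 -m pendant '[[[-0.85,-4,0,0,0,0,100],[-0.85,-4,0,0,0,0,100],[-0.85,-4,0,0,0,0,100],[0,0,0,0,0,0,100]]]'
cat > w.py <<'E'
from h import *
import sys
n=sys.argv[1]; KP=campose("wrist"); o=bot.get_obs(); print(o["ee_pos"].round(4),o["tcp_rot"].round(2),o["wrist_force"].round(1),round(o["opening"],4))
im=bot.camera("wrist"); cv2.imwrite(f"pics/{n}.png",im[:,:,::-1])
for t,z in dict(port=.125,cap=.113,tab=.129,head=0).items():
    for d in bot.mark_of("wrist",t)[:3]: print(t,np.round(d["uv"],1),np.round(atz(0,d["uv"],z,KP),4)[:2],round(d["confidence"],2))
for t,z in dict(cap=.141,tab=.14).items():
    for d in bot.masks_of("wrist",t)[:3]: print(t,"mask",np.round(d["extent"]),np.round(atz(0,np.argwhere(d["pixels"]).mean(0)[::-1],z,KP),4)[:2],round(d["confidence"],2))
E
python3 w.py w1
```

```text
time: 4.45
ee_pos: [0.5944, -0.0431, 0.3068]
tcp_rot: [-179.9, 0.1, -160.7]
wrist_force: [0.6, 0.8, 0.3]
opening: 0.0854
[ 0.5944 -0.0431  0.3068] [-1.7994e+02  8.0000e-02 -1.6067e+02] [0.6 0.8 0.3] 0.0854
cap [337.3 210.2] [ 0.6296 -0.0067] 0.64
cap [402.7 215.4] [0.609  0.0729] 0.62
tab [342.2 166.6] [ 0.573 -0.023] 0.51
head [334.9 160.4] [ 0.5914 -0.0179] 0.58
cap mask [386. 202. 420. 240.] [0.6078 0.064 ] 0.96
cap mask [316. 188. 356. 242.] [ 0.6256 -0.0103] 0.9
cap mask [314. 239. 342. 277.] [ 0.682  -0.0036] 0.75
tab mask [337. 160. 349. 181.] [ 0.575  -0.0241] 0.52
```

View pics/w1.png

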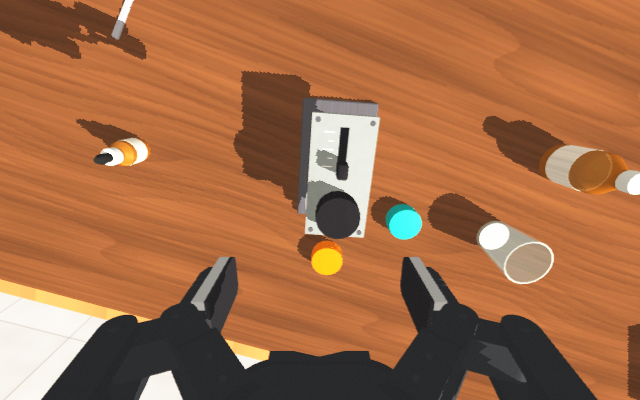

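The wrist view shows the cover with the black cap at (338,215) and the tab at (342,167). Teal is at (404,222), orange at (327,258). I'll refine the head's yaw from the cover corners.

Run:
```python
from h import *
KP=campose("wrist"); im=cv2.imread("pics/w1.png")
c=np.array([[312.5,111],[380,117.5],[365.5,238],[305,232.5]],np.float32)
g=cv2.cvtColor(im,cv2.COLOR_BGR2GRAY)
P=np.array([atz(0,u,.113,KP) for u in c])[:,:2]; print(P.round(4))
for a,b in((3,0),(2,1),(0,1),(3,2)):
    d=P[b]-P[a]; print(np.linalg.norm(d).round(4),np.degrees(np.arctan2(d[1],d[0])).round(1))
print("centre",P.mean(0))
# screws
for u in((318,118.5),(374,123.5),(360.5,233),(310.5,228.5)): print(atz(0,u,.113,KP).round(4))
x0,y0=285,90
cv2.imwrite("pics/w1c.png",cv2.resize(im[90:290,285:435],None,fx=3,fy=3,interpolation=cv2.INTER_CUBIC))
# decoys top centre/ base
for u in((404,222),(327,258)): print("decoy",atz(0,u,.028,KP).round(3))
```

```text
[[ 0.5262 -0.0676]
 [ 0.5073  0.0063]
 [ 0.6522  0.0493]
 [ 0.6712 -0.0272]]
0.1504 -164.4
0.1511 -163.5
0.0763 104.4
0.0789 103.9
centre [ 0.58920572 -0.00979019]
[ 0.5318 -0.0591  0.113 ]
[0.5156 0.0026 0.113 ]
[0.6477 0.0405 0.113 ]
[ 0.6634 -0.0224  0.113 ]
decoy [0.641 0.125 0.028]
decoy [0.744 0.032 0.028]
```

View pics/w1c.png

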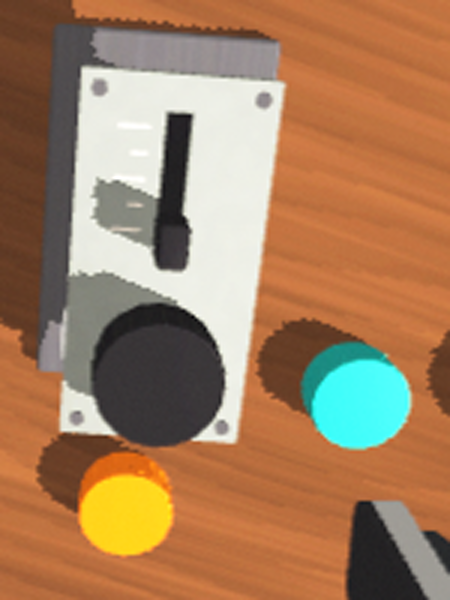

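Run:
```python
from h import *
KP=campose("wrist"); f=lambda x,y:(285+x/3,90+y/3)
print("captop",atz(0,f(158,374),.141,KP).round(4))
print("tabtop",atz(0,f(173,228),.140,KP).round(4))
print("slot",atz(0,f(180,115),.113,KP).round(4))
print("longlines",[atz(0,f(*u),.113,KP).round(4).tolist() for u in((135,125),(131,179),(126,230))])
im=cv2.imread("pics/w1.png");g=cv2.cvtColor(im,cv2.COLOR_BGR2GRAY)
yaw=np.radians(-164.7);X=np.array([np.cos(yaw),np.sin(yaw)]);Y=np.array([-X[1],X[0]]);C=np.array([.5892,-.0098])
for c in("wrist","scene","side"):
    K=KP if c=="wrist" else campose(c)
    print(c,"pred captop,tabtop",[proj([*(C+X*x),z],K).round(1) for x,z in((-.04,.141),(.015,.140))])
```

```text
captop [ 0.6236 -0.0021  0.141 ]
tabtop [ 0.5683 -0.0173  0.14  ]
slot [ 0.5316 -0.0265  0.113 ]
longlines [[0.5409, -0.0413, 0.113], [0.5607, -0.0356, 0.113], [0.5803, -0.0304, 0.113]]
wrist pred captop,tabtop [array([338.7, 218.6]), array([343.5, 172.4])]
scene pred captop,tabtop [array([342.5, 188.6]), array([322.5, 181.9])]
side pred captop,tabtop [array([325.2, 185.4]), array([306.5, 195. ])]
```

```bash
python3 -m pendant '[[[-1,0.8,0,0,0,0.068,100],[-1.6,1.2,2.5,0,0,0,100],[-1.6,1.2,3,0,0,0,100],[0,0,3.5,0,0,0,100],[0,0,0,0,0,0,100]]]'
python3 w.py w2
```

```text
time: 5.22
ee_pos: [0.6222, 0.0132, 0.2211]
tcp_rot: [-179.9, 0.6, -164.0]
wrist_force: [-0.5, -0.1, -2.4]
opening: 0.0855
[0.6222 0.0132 0.2211] [-179.85    0.64 -164.03] [-0.5 -0.1 -2.4] 0.0855
cap [393.7 204. ] [0.61   0.0808] 0.85
cap [296.5 198.1] [ 0.6291 -0.0064] 0.68
tab [293.2 137.7] [ 0.5747 -0.0219] 0.65
head [301.5 135.2] [ 0.5888 -0.0192] 0.74
head [507.4 220.7] [0.6224 0.2798] 0.62
cap mask [260. 169. 322. 239.] [ 0.6254 -0.0081] 0.96
cap mask [374. 188. 417. 233.] [0.6076 0.0725] 0.9
cap mask [284. 238. 321. 282.] [0.6738 0.0119] 0.79
tab mask [283. 127. 302. 156.] [ 0.5753 -0.0217] 0.67
```

View pics/w2.png

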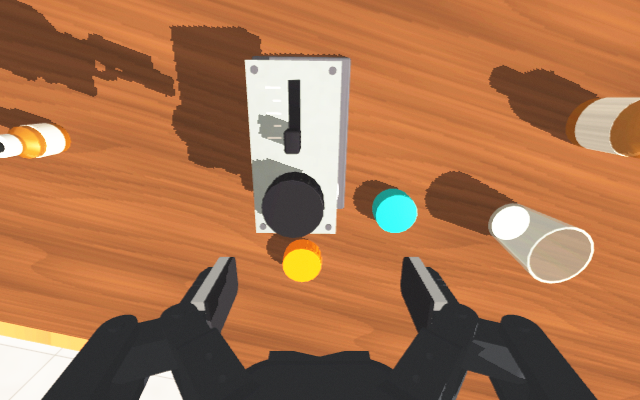

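The cap top is centred near (293,206) and the tab near (292,140); the gripper centreline is at column 319, so it needs to move left.

Run:
```python
from h import *
KP=campose("wrist")
P=[atz(0,u,z,KP) for u,z in(((293,206),.141),((291.5,147),.140),((246,60),.113),((350,59),.113),((336,234),.113),((256,233),.113))]
print(np.round(P,4)); d=P[1]-P[0]; print(np.linalg.norm(d),np.degrees(np.arctan2(d[1],d[0])))
q=np.array(P[2:])[:,:2]; print(q.mean(0),[np.linalg.norm(q[i]-q[i-1]).round(4) for i in range(4)])
for a,b in((3,0),(2,1)): d=q[b]-q[a]; print(np.degrees(np.arctan2(*d[::-1])))
o=bot.get_obs(); M=R.from_euler("xyz",o["tcp_rot"],degrees=True).as_matrix()
print(M.T@(P[0]-o["ee_pos"])*100)
```

```text
[[ 0.6357 -0.0097  0.141 ]
 [ 0.5871 -0.0232  0.14  ]
 [ 0.5342 -0.0768  0.113 ]
 [ 0.5107  0.0039  0.113 ]
 [ 0.6647  0.0391  0.113 ]
 [ 0.6856 -0.038   0.113 ]]
0.05045059436834622 -164.55357794579425
[ 0.59883363 -0.01793905] [np.float64(0.1563), np.float64(0.084), np.float64(0.158), np.float64(0.0799)]
-165.6297461774003
-167.1218014451479
[-0.1332907  -2.22420695  9.11337538]
```

```bash
python3 - <<'E'
from h import *
o=bot.get_obs(); print(o["ee_pos"],o["tcp_rot"],o["qd"])
k=bot.get_calibration("wrist");T=np.eye(4);T[:3,:3]=R.from_euler("xyz",[-179.85,.64,-164.03],degrees=True).as_matrix();T[:3,3]=[.6222,.0132,.2211]
KP=k["intrinsics"],T@k["T_tool_cam"]
P=[atz(0,u,z,KP) for u,z in(((293,206),.141),((291.5,147),.140),((246,60),.113),((350,59),.113),((336,234),.113),((256,233),.113))]
print(np.round(P,4)); q=np.array(P[2:])[:,:2]; print(q.mean(0))
E
sed -i 's/^im=/if len(sys.argv)>2: bot.camera("wrist"); bot.camera("wrist"); KP=campose("wrist"); print(bot.get_obs()["ee_pos"])\nim=/' w.py
```

```text
[0.62591069 0.01122061 0.23192076] [-179.6264812     1.49983635 -164.19481719] [-0.12169499  0.2635538  -0.74991475 -0.40901744 -0.09851738  0.03793726]
[[ 0.6263 -0.0079  0.141 ]
 [ 0.5802 -0.0209  0.14  ]
 [ 0.5293 -0.0728  0.113 ]
 [ 0.5064  0.0049  0.113 ]
 [ 0.6538  0.0389  0.113 ]
 [ 0.6739 -0.0347  0.113 ]]
[ 0.59084914 -0.01591152]
```

```bash
cat > d.py <<'E'
# d.py x y z yaw : tool-frame delta from here
from h import *
import sys
x,y,z,w=map(float,sys.argv[1:5]); o=bot.get_obs(); M=R.from_euler("xyz",o["tcp_rot"],degrees=True)
print("t",round(o["time"],2),o["ee_pos"].round(4),o["tcp_rot"].round(1),"F",o["wrist_force"].round(1),"op",round(o["opening"],4),"qd",abs(o["qd"]).max().round(2))
print("cm",(M.inv().apply(np.array([x,y,z])-o["ee_pos"])*100).round(2),"rad",(M.inv()*R.from_euler("xyz",[180,0,w],degrees=True)).as_rotvec().round(3))
E
python3 d.py .626 -.005 .16 -164.6
```

```text
t 5.57 [0.6259 0.0112 0.2319] [-179.6    1.5 -164.2] F [-0.  -0.2  0.2] op 0.0855 qd 0.75
cm [ 0.62 -1.52  7.19] rad [-0.006  0.026  0.007]
```

```bash
python3 -m pendant '[[[0.2,-0.7,1,-0.006,0.026,0.007,100],[0.2,-0.6,2,0,0,0,100],[0,0,2,0,0,0,100],[0,0,0,0,0,0,100],[0,0,0,0,0,0,100]]]' 
python3 w.py w3 1; python3 d.py .626 -.005 .12 -164.6
```

```text
time: 5.98
ee_pos: [0.6282, -0.0061, 0.1849]
tcp_rot: [-179.9, 0.2, -164.8]
wrist_force: [0.7, -0.4, 1.2]
opening: 0.0855
[ 0.6282 -0.0061  0.1849] [-1.7990e+02  1.7000e-01 -1.6482e+02] [ 0.7 -0.4  1.2] 0.0855
[ 0.62827032 -0.00577535  0.18514507]
port [316.1 143.4] [ 0.5747 -0.0225] 0.7
cap [319.9 265.9] [0.6753 0.0077] 0.73
cap [314.5 211.6] [ 0.6286 -0.0095] 0.69
cap [416.8 214.9] [0.6099 0.0698] 0.57
tab [318.9 146.4] [ 0.5756 -0.0202] 0.81
head [316.  142.5] [ 0.5916 -0.0194] 0.94
cap mask [279. 181. 353. 262.] [ 0.6248 -0.0094] 0.9
cap mask [396. 196. 447. 246.] [0.6055 0.0602] 0.61
cap mask [294. 256. 337. 302.] [0.6692 0.0038] 0.56
tab mask [307. 132. 327. 168.] [ 0.576  -0.0226] 0.72
tab mask [260.  54. 373. 255.] [ 0.5649 -0.0252] 0.32
t 6.43 [ 0.6283 -0.0052  0.1852] [-179.9    0.3 -164.8] F [-0.4  0.3  0.1] op 0.0855 qd 0.22
cm [0.25 0.09 6.52] rad [-0.002  0.005 -0.003]
```

View pics/w3.png

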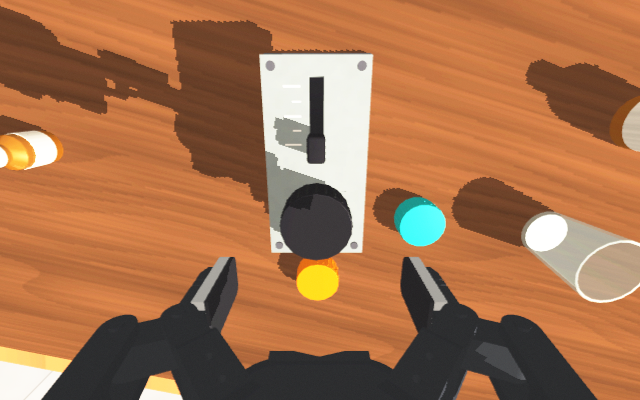

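The settled view is square: cap top at (316,222), tab at (316,150), gripper centreline at column 319, so about 2 mm of offset. Descend and grip.

```bash
python3 -m pendant '[[[0.0,-0.2,2,0,0.005,0,100],[0,0,2,0,0,0,100],[0,0,1.5,0,0,0,100],[0,0,0.8,0,0,0,100],[0,0,0,0,0,0,100]]]' ; python3 d.py .627 -.007 .119 -164.6
```

```text
time: 6.85
ee_pos: [0.63, -0.0068, 0.1227]
tcp_rot: [-179.8, 0.2, -164.7]
wrist_force: [-0.4, 0.0, 0.0]
opening: 0.0854
t 6.85 [ 0.63   -0.0068  0.1227] [-179.8    0.2 -164.7] F [-0.4  0.   0. ] op 0.0854 qd 0.68
cm [0.29 0.06 0.37] rad [-0.003  0.004 -0.002]
```

```bash
python3 -m pendant '[[[0.2,0,0.3,0,0,0,45],[0,0,0,0,0,0,45],[0,0,0,0,0,0,45],[0,0,0,0,0,0,45],[0,0,0,0,0,0,45]]]' 30; python3 -m pendant '[[[0,0,0,0,0,0,40],[0,0,0,0,0,0,40],[0,0,0,0,0,0,40]]]';  python3 d.py .627 -.007 .119 -164.6
```

```text
time: 7.27
ee_pos: [0.6288, -0.0073, 0.123]
tcp_rot: [-179.8, 0.4, -164.7]
wrist_force: [-0.6, -1.2, -0.8]
opening: 0.0509
time: 7.52
ee_pos: [0.6292, -0.0073, 0.124]
tcp_rot: [-179.7, 0.5, -164.7]
wrist_force: [0.3, -0.6, -0.0]
opening: 0.0508
t 7.52 [ 0.6292 -0.0073  0.124 ] [-179.7    0.5 -164.7] F [ 0.3 -0.6 -0. ] op 0.0508 qd 0.25
cm [0.2  0.09 0.5 ] rad [-0.005  0.008 -0.002]
```

Grip found the cap (50.8 mm), but the pads hold it high. I'll re-grip 6 mm lower.

```bash
python3 -m pendant '[[[0,0,0,0,0,0,75],[0,0,0,0,0,0,75],[0.1,0,0.5,-0.005,0.008,0,75],[0,0,0.3,0,0,0,75],[0,0,0,0,0,0,45]]]' 40; python3 -m pendant '[[[0,0,0,0,0,0,40],[0,0,0,0,0,0,40],[0,0,0,0,0,0,40]]]';  python3 d.py .627 -.007 .20 -164.6
```

```text
time: 7.93
ee_pos: [0.6284, -0.0076, 0.1155]
tcp_rot: [180.0, 0.0, -164.7]
wrist_force: [-0.3, -0.7, 0.1]
opening: 0.053
time: 8.18
ee_pos: [0.6286, -0.0076, 0.1158]
tcp_rot: [180.0, 0.0, -164.7]
wrist_force: [0.5, -0.3, -0.1]
opening: 0.0511
t 8.18 [ 0.6286 -0.0076  0.1158] [ 180.     0.  -164.7] F [ 0.5 -0.3 -0.1] op 0.0511 qd 0.1
cm [ 0.13  0.1  -8.42] rad [ 0.001  0.001 -0.002]
```

```bash
python3 -m pendant '[[[0,0,-0.7,0,0,0,40],[0,0,-1.2,0,0,0,40],[0,0,-2,0,0,0,40],[0,0,-2.5,0,0,0,40],[0,0,-2.5,0,0,0,40]]]';  python3 w.py w4 1; python3 d.py .55 -.175 .20 -164.6
```

```text
time: 8.6
ee_pos: [0.6258, -0.0076, 0.204]
tcp_rot: [179.8, -0.5, -164.7]
wrist_force: [0.2, 0.1, -0.7]
opening: 0.0508
[ 0.6258 -0.0076  0.204 ] [ 179.8    -0.53 -164.7 ] [ 0.2  0.1 -0.7] 0.0508
[ 0.62755236 -0.00763401  0.20827936]
port [529.2 225.6] [0.596  0.1691] 0.29
cap [409.3 210.2] [0.6131 0.0708] 0.63
cap [319.8 259.4] [0.6812 0.008 ] 0.61
head [316.7 143.4] [ 0.5938 -0.0193] 0.91
cap mask [265. 219. 372. 338.] [0.6823 0.0071] 0.81
cap mask [393. 192. 435. 241.] [0.6084 0.0633] 0.61
tab mask [298. 130. 340. 222.] [ 0.6068 -0.0143] 0.89
t 9.05 [ 0.6258 -0.0076  0.2015] [ 179.8   -0.6 -164.7] F [-0.1  0.1  0.7] op 0.0507 qd 0.12
cm [ 11.73 -14.14   0.22] rad [ 0.004 -0.01  -0.002]
```

View pics/w4.png

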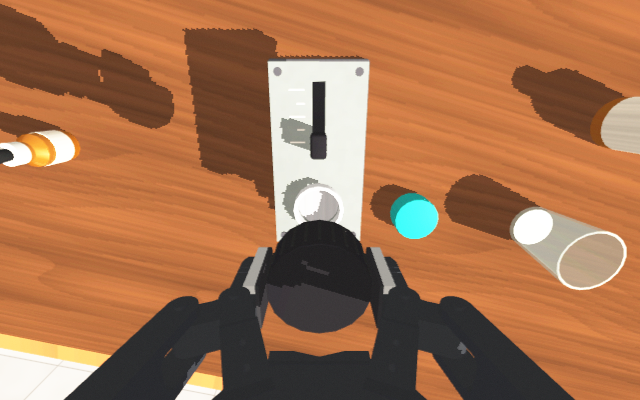

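The cap is held level in the jaws (318,275), and the collar is bare at (318,206). I'll carry it to clear bench at (0.55,-0.175).

```bash
python3 -m pendant '[[[1.5,-1.8,0,0.004,-0.01,0,40],[2.2,-2.7,0,0,0,0,40],[2.2,-2.7,0,0,0,0,40],[2.2,-2.7,0,0,0,0,40],[2.2,-2.7,0,0,0,0,40]]]'; python3 -m pendant '[[[1.2,-1.4,0,0,0,0,40],[0,0,1,0,0,0,40],[0,0,2.5,0,0,0,40],[0,0,2.5,0,0,0,40],[0,0,2.5,0,0,0,40]]]';  python3 d.py .55 -.175 .004 -164.6
```

```text
time: 9.47
ee_pos: [0.5585, -0.1549, 0.1966]
tcp_rot: [179.8, -0.3, -164.1]
wrist_force: [1.1, -0.1, -1.2]
opening: 0.0506
time: 9.88
ee_pos: [0.5483, -0.1789, 0.1121]
tcp_rot: [-179.9, 0.0, -164.6]
wrist_force: [0.1, -0.7, -1.3]
opening: 0.0508
t 9.88 [ 0.5483 -0.1789  0.1121] [-179.9    0.  -164.6] F [ 0.1 -0.7 -1.3] op 0.0508 qd 35.06
cm [-0.27  0.34 10.8 ] rad [-0.001  0.    -0.   ]
```

```bash
python3 -m pendant '[[[0,0,2.5,0,0,0,40],[0,0,2.5,0,0,0,40],[0,0,1.5,0,0,0,40],[0,0,0.5,0,0,0,40],[0,0,0,0,0,0,40]]]'; python3 d.py .55 -.18 .004 -164.6
python3 - <<'E'
from h import *
o=[bot.camera("side"),bot.camera("side")]; print(bot.get_obs()["ee_pos"])
cv2.imwrite("pics/s5.png",cv2.resize(o[1][180:330,230:430],None,fx=3,fy=3,interpolation=cv2.INTER_CUBIC)[:,:,::-1])
E
python3 d.py .55 -.18 .004 -164.6
```

```text
time: 10.3
ee_pos: [0.5437, -0.1745, 0.0287]
tcp_rot: [179.6, -0.6, -164.5]
wrist_force: [-0.1, -0.1, -1.0]
opening: 0.0505
t 10.3 [ 0.5437 -0.1745  0.0287] [ 179.6   -0.6 -164.5] F [-0.1 -0.1 -1. ] op 0.0505 qd 0.82
cm [-0.49 -0.71  2.46] rad [ 0.006 -0.01   0.001]
[ 0.54458459 -0.17493985  0.03058659]
t 10.4 [ 0.5446 -0.1749  0.0306] [ 179.7   -0.5 -164.5] F [-0.2  0.5  0.7] op 0.0505 qd 1.7
cm [-0.41 -0.65  2.65] rad [ 0.005 -0.008  0.001]
```

View pics/s5.png

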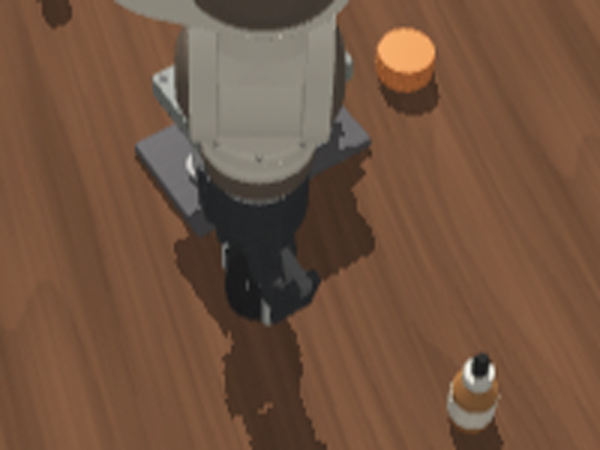

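The side view shows the gripper clear of the head and dropper. I'll lower gently to contact.

```bash
python3 -m pendant '[[[0,0,0.8,0.005,-0.008,0,40],[0,0,0.7,0,0,0,40],[0,0,0.4,0,0,0,40],[0,0,0,0,0,0,40],[0,0,0,0,0,0,40]]]'; python3 d.py .55 -.18 .003 -164.6
```

```text
time: 10.82
ee_pos: [0.5481, -0.1754, 0.0164]
tcp_rot: [-179.8, 0.4, -164.5]
wrist_force: [-1.2, -0.2, -0.2]
opening: 0.0505
t 10.82 [ 0.5481 -0.1754  0.0164] [-179.8    0.4 -164.5] F [-1.2 -0.2 -0.2] op 0.0505 qd 0.28
cm [-0.05 -0.48  1.35] rad [-0.004  0.007  0.002]
```

```bash
python3 -m pendant '[[[0,0,0.6,-0.002,0.004,0,40],[0,0,0.3,0,0,0,40],[0,0,0.2,0,0,0,40],[0,0,0.1,0,0,0,40],[0,0,0,0,0,0,40]]]'; python3 d.py .55 -.18 .003 -164.6
```

```text
time: 11.23
ee_pos: [0.5491, -0.1758, 0.0046]
tcp_rot: [-179.8, 0.2, -164.5]
wrist_force: [0.6, 1.1, -0.7]
opening: 0.0508
t 11.23 [ 0.5491 -0.1758  0.0046] [-179.8    0.2 -164.5] F [ 0.6  1.1 -0.7] op 0.0508 qd 0.15
cm [ 0.03 -0.42  0.17] rad [-0.003  0.004  0.001]
```

```bash
python3 -m pendant '[[[0,0,0.15,-0.001,0.003,0,40],[0,0,0.1,0,0,0,40],[0,0,0.1,0,0,0,40],[0,0,0,0,0,0,40]]]'; python3 d.py .55 -.18 .003 -164.6
```

```text
time: 11.57
ee_pos: [0.5494, -0.176, 0.0032]
tcp_rot: [-179.9, 0.1, -164.5]
wrist_force: [-0.2, 0.1, -1.1]
opening: 0.0507
t 11.57 [ 0.5494 -0.176   0.0032] [-1.799e+02  1.000e-01 -1.645e+02] F [-0.2  0.1 -1.1] op 0.0507 qd 0.61
cm [ 0.05 -0.41  0.02] rad [-0.002  0.002  0.001]
```

```bash
python3 -m pendant '[[[0,0,0.1,0,0,0,40],[0,0,0.1,0,0,0,40],[0,0,0.1,0,0,0,40],[0,0,0,0,0,0,40]]]'; python3 d.py .55 -.18 .003 -164.6
```

```text
time: 11.9
ee_pos: [0.5501, -0.1761, 0.0031]
tcp_rot: [-179.8, 0.2, -164.5]
wrist_force: [-0.2, -0.1, -0.1]
opening: 0.0505
t 11.9 [ 0.5501 -0.1761  0.0031] [-179.8    0.2 -164.5] F [-0.2 -0.1 -0.1] op 0.0505 qd 0.27
cm [ 0.12 -0.37  0.01] rad [-0.004  0.004  0.001]
```

```bash
python3 -m pendant '[[[0,0,0.3,-0.002,0.004,0,40],[0,0,0.2,0,0,0,40]]]'; python3 -m pendant '[[[0,0,0.2,0,0,0,40],[0,0,0.2,0,0,0,40]]]'
```

```text
time: 12.07
ee_pos: [0.5512, -0.1765, 0.0022]
tcp_rot: [-179.8, 0.2, -164.5]
wrist_force: [-8.2, 3.3, 17.5]
opening: 0.0509
time: 12.23
ee_pos: [0.5514, -0.1765, 0.0022]
tcp_rot: [-179.7, 0.2, -164.5]
wrist_force: [-10.0, 2.9, 20.0]
opening: 0.0507
```

Contact (about 20 N up at z = 2.2 mm). I'll relax the push, open gradually and rise.

```bash
python3 -m pendant '[[[0,0,0,0,0,0,40],[0,0,0,0,0,0,40],[0,0,0,0,0,0,75],[0,0,0,0,0,0,90],[0,0,0,0,0,0,90]]]'; python3 -m pendant '[[[0,0,-0.5,0,0,0,90],[0,0,-1.5,0,0,0,90],[0,0,-3,0,0,0,90],[0,0,-4,0,0,0,90],[0,0,-4,0,0,0,90]]]'; python3 -m pendant '[[[0,0,-4,0,0,0,90],[0,0,-4,0,0,0,90],[0,0,-3,0,0,0,60],[0,0,-1,0,0,0,45],[0,0,0,0,0,0,45]]]'; python3 w.py w6 1; python3 d.py .577 -.021 .22 -164.6
python3 - <<'E'
from h import *
k=bot.get_calibration("wrist");T=np.eye(4);T[:3,:3]=R.from_euler("xyz",[179.8,-.55,-164.7],degrees=True).as_matrix();T[:3,3]=[.6262,-.0076,.2035]
KP=k["intrinsics"],T@k["T_tool_cam"]; print("port w4",atz(0,(318,206),.125,KP),"tabtop",atz(0,(318,140),.140,KP))
E
```

```text
time: 12.65
ee_pos: [0.5515, -0.1765, 0.002]
tcp_rot: [-179.7, 0.2, -164.5]
wrist_force: [0.0, 0.5, -0.7]
opening: 0.077
time: 13.07
ee_pos: [0.5455, -0.1744, 0.1254]
tcp_rot: [179.7, -0.7, -164.5]
wrist_force: [0.6, -1.3, 0.6]
opening: 0.0772
time: 13.48
ee_pos: [0.5472, -0.1747, 0.2614]
tcp_rot: [-180.0, -0.1, -164.5]
wrist_force: [-0.3, -0.1, 0.1]
opening: 0.0414
[ 0.5472 -0.1747  0.2614] [-1.7998e+02 -1.5000e-01 -1.6454e+02] [-0.3 -0.1  0.1] 0.0414
[ 0.54676175 -0.1746134   0.25850729]
port [437.9 295.6] [ 0.6309 -0.011 ] 0.62
port [206.9 221.3] [ 0.6094 -0.2771] 0.29
cap [318.  167.8] [ 0.5273 -0.1808] 0.78
cap [477.9 269.8] [0.5933 0.0275] 0.71
tab [447. 253.] [ 0.5761 -0.0256] 0.97
tab [205.2 222.5] [ 0.6091 -0.2774] 0.44
head [411.5 221. ] [ 0.5925 -0.0172] 0.65
cap mask [472. 256. 503. 297.] [0.5875 0.0179] 0.92
cap mask [296. 149. 337. 195.] [ 0.525  -0.1832] 0.61
cap mask [370. 162. 487. 305.] [ 0.5507 -0.0636] 0.57
tab mask [429. 240. 461. 298.] [ 0.5869 -0.0281] 0.94
t 13.93 [ 0.5461 -0.1744  0.2569] [ 179.8   -0.5 -164.5] F [-0.1  0.5  0.2] op 0.0384 qd 0.51
cm [-7.09 13.95  3.68] rad [ 0.003 -0.008  0.001]
port w4 [ 0.62242956 -0.00914212  0.125     ] tabtop [ 0.56971111 -0.02350777  0.14      ]
```

View pics/w6.png

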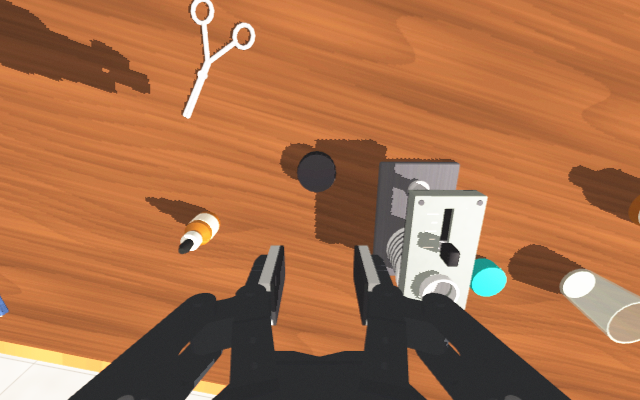

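The cap stands upright on the bench at (317,170), and the head, decoys and bystanders are undisturbed. Next, go above the tab.

```bash
python3 -m pendant '[[[-1,2.0,0.5,0.003,-0.008,0,45],[-1.5,3,0.8,0,0,0,45],[-1.5,3,0.8,0,0,0,45],[-1.5,2.8,0.8,0,0,0,45],[-1.0,2.2,0.5,0,0,0,45]]]'; python3 -m pendant '[[[0,0.3,1,0,0,0,45],[0,0,1.5,0,0,0,45],[0,0,0,0,0,0,45],[0,0,0,0,0,0,45]]]'; python3 w.py w7 1;  python3 d.py .574 -.022 .16 -164.6
```

```text
time: 14.35
ee_pos: [0.5742, -0.0318, 0.22]
tcp_rot: [-180.0, -0.1, -165.0]
wrist_force: [0.5, -1.1, -0.0]
opening: 0.0383
time: 14.68
ee_pos: [0.5729, -0.0225, 0.1913]
tcp_rot: [179.9, -0.3, -164.6]
wrist_force: [0.3, 0.4, 0.8]
opening: 0.0385
[ 0.5729 -0.0225  0.1913] [ 179.91   -0.26 -164.64] [0.3 0.4 0.8] 0.0385
[ 0.5730686  -0.02295132  0.19162751]
port [317. 282.] [ 0.6316 -0.0085] 0.72
cap [194.6 122.4] [ 0.5304 -0.1297] 0.81
cap [412.3 255.2] [0.592  0.0658] 0.7
cap [317.3 302.8] [ 6.612e-01 -3.000e-04] 0.64
tab [530.  269.4] [0.5717 0.1551] 0.49
head [316.5 189. ] [ 0.5892 -0.0213] 0.98
cap mask [300. 302. 340. 335.] [ 0.6538 -0.0018] 0.92
cap mask [392. 239. 436. 287.] [0.5851 0.0543] 0.82
cap mask [155.  97. 213. 154.] [ 0.529  -0.1249] 0.59
tab mask [300. 203. 339. 289.] [ 0.5955 -0.0172] 0.79
t 15.13 [ 0.5734 -0.023   0.1919] [ 179.9   -0.2 -164.7] F [-0.3  0.3 -0.9] op 0.0381 qd 0.3
cm [-0.1   0.08  3.19] rad [ 0.001 -0.003 -0.002]
```

View pics/w7.png

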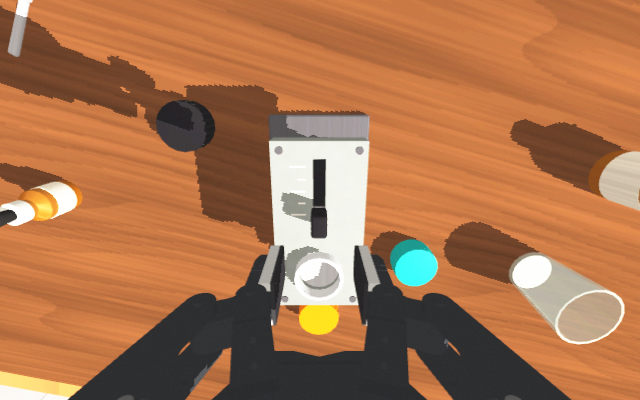

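The tab top is at about (319,213), in line with the gripper's column (319), and the port collar at (318,276). I check the x offset numerically.

Run:
```python
from h import *
KP=campose("wrist"); o=bot.get_obs(); M=R.from_euler("xyz",o["tcp_rot"],degrees=True)
for n,u,z in(("tabtop",(319,213),.14),("portrim",(318,276),.125),("shutline",(298,214),.113),("half",(297,190),.113),("open",(297,166),.113),("cov",(320,141),.113),("cov2",(319,304),.113)):
    print(n,atz(0,u,z,KP).round(4),(M.inv().apply(atz(0,u,z,KP)-o["ee_pos"])*100).round(2))
im=cv2.imread("pics/w7.png"); cv2.imwrite("pics/w7c.png",cv2.resize(im[130:310,260:380],None,fx=3.3,fy=3.3,interpolation=cv2.INTER_CUBIC))
```

```text
tabtop [ 0.5657 -0.025   0.14  ] [0.78 0.   5.19]
portrim [ 0.6264 -0.0093  0.125 ] [-5.49 -0.08  6.67]
shutline [ 0.5814 -0.0386  0.113 ] [-0.38 -1.72  7.89]
half [ 0.5616 -0.0443  0.113 ] [ 1.68 -1.75  7.89]
open [ 0.5427 -0.049   0.113 ] [ 3.62 -1.7   7.9 ]
cov [ 0.5195 -0.0368  0.113 ] [5.54 0.08 7.91]
cov2 [0.6627 0.0016 0.113 ] [-9.29  0.    7.86]
```

View pics/w7c.png

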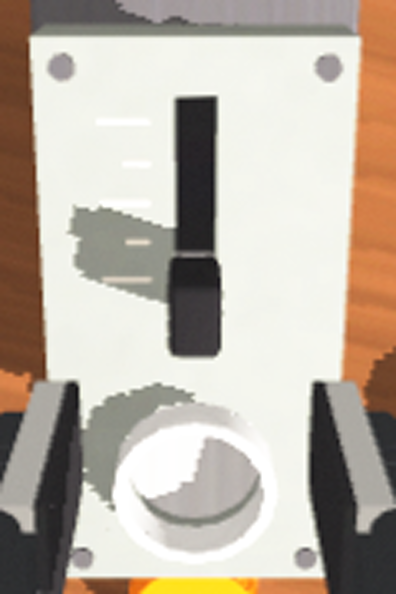

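The camera looks from the tab's +x side, so the tab's top face is the lower part (crop rows 305–355). That puts the tab at tool x ≈ -0.4 cm, y ≈ 0, which agrees with the shut line (-0.38) and the cover midpoint (-0.38). Descend around it.

```bash
python3 -m pendant '[[[-0.3,0,1.5,0,-0.003,0,45],[0,0,2,0,0,0,45],[0,0,2,0,0,0,45],[0,0,1,0,0,0,45],[0,0,0,0,0,0,45]]]'; python3 d.py .577 -.022 .119 -164.6
```

```text
time: 15.55
ee_pos: [0.5776, -0.0229, 0.127]
tcp_rot: [-180.0, 0.3, -164.8]
wrist_force: [-0.4, 0.6, 1.0]
opening: 0.0383
t 15.55 [ 0.5776 -0.0229  0.127 ] [-180.     0.3 -164.8] F [-0.4  0.6  1. ] op 0.0383 qd 0.89
cm [0.04 0.1  0.8 ] rad [-0.     0.005 -0.003]
```

```bash
python3 -m pendant '[[[0,0,0.5,0,0.005,0,45],[0,0,0.3,0,0,0,45],[0,0,0,0,0,0,20],[0,0,0,0,0,0,0],[0,0,0,0,0,0,0]]]' 60; python3 -m pendant '[[[0,0,0,0,0,0,0],[0,0,0,0,0,0,0],[0,0,0,0,0,0,0],[0,0,0,0,0,0,0]]]'; python3 d.py .577 -.022 .119 -164.6
```

```text
time: 15.97
ee_pos: [0.578, -0.0219, 0.121]
tcp_rot: [179.9, 0.0, -164.7]
wrist_force: [-2.7, 7.7, -5.2]
opening: 0.0107
time: 16.3
ee_pos: [0.5779, -0.0218, 0.121]
tcp_rot: [179.9, -0.0, -164.7]
wrist_force: [-0.3, 0.7, -3.8]
opening: 0.0106
t 16.3 [ 0.5779 -0.0218  0.121 ] [ 179.9   -0.  -164.7] F [-0.3  0.7 -3.8] op 0.0106 qd 0.2
cm [0.09 0.01 0.2 ] rad [ 0.001 -0.    -0.002]
```

Tab pinched (10.6 mm) at (0.5779,-0.0218). Half travel should be at (0.5586,-0.0271); I'll go in small steps.

```bash
python3 -m pendant '[[[0.3,0,0,0,0,0,0],[0.4,0,0,0,0,0,0],[0.4,0,0,0,0,0,0]]]' 80; python3 d.py .5586 -.0271 .121 -164.7
```

```text
time: 16.55
ee_pos: [0.5692, -0.0242, 0.1211]
tcp_rot: [179.9, 0.3, -164.7]
wrist_force: [6.5, 2.6, -6.6]
opening: 0.0096
t 16.55 [ 0.5692 -0.0242  0.1211] [ 179.9    0.3 -164.7] F [ 6.5  2.6 -6.6] op 0.0096 qd 7.01
cm [ 1.1 -0.   0. ] rad [0.001 0.004 0.001]
```

```bash
python3 -m pendant '[[[0.4,0,0,0,0.004,0,0],[0.4,0,0,0,0,0,0],[0.2,0,0,0,0,0,0]]]'; python3 d.py .5586 -.0271 .121 -164.7; python3 w.py w8 1;python3 d.py .5586 -.0271 .121 -164.7
python3 - <<'E'
from h import *
im=cv2.imread("pics/w8.png"); cv2.imwrite("pics/w8c.png",cv2.resize(im[130:350,230:410],None,fx=2.7,fy=2.7,interpolation=cv2.INTER_CUBIC))
E
```

```text
time: 16.8
ee_pos: [0.5614, -0.0263, 0.1211]
tcp_rot: [179.9, 0.4, -164.6]
wrist_force: [6.9, 2.3, -8.2]
opening: 0.01
t 16.8 [ 0.5614 -0.0263  0.1211] [ 179.9    0.4 -164.6] F [ 6.9  2.3 -8.2] op 0.01 qd 3.24
cm [ 0.29 -0.    0.01] rad [0.002 0.006 0.001]
[ 0.5614 -0.0263  0.1211] [ 179.91    0.37 -164.64] [ 6.9  2.3 -8.2] 0.01
[ 0.56136679 -0.02631691  0.12111195]
port [318.9 363.2] [ 0.6303 -0.0075] 0.57
cap [162.5 140.8] [ 0.5198 -0.1204] 0.6
tab [319.8 267.9] [ 0.561 -0.026] 0.82
head [317.7 223.1] [ 0.5919 -0.019 ] 0.69
cap mask [410. 278. 462. 323.] [0.5546 0.0336] 0.82
cap mask [113. 115. 190. 179.] [ 0.5151 -0.112 ] 0.56
tab mask [306. 236. 333. 343.] [ 0.5571 -0.0278] 0.88
t 17.25 [ 0.5616 -0.0262  0.1211] [ 179.9    0.4 -164.6] F [ 6.7  2.5 -6.4] op 0.0099 qd 0.12
cm [ 0.31 -0.    0.01] rad [0.002 0.006 0.001]
```

View pics/w8c.png

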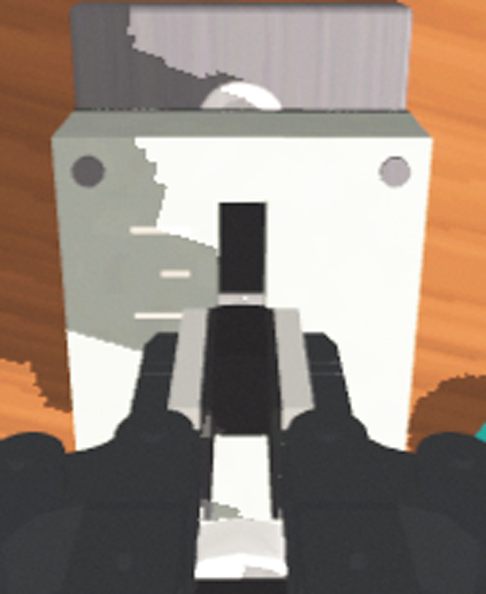

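The tab's far edge sits 1.9–4.4 mm beyond the half line; at shut it was 5.5–7.1 mm beyond the shut line. That gives travel ≈ 16.9 mm, matching the TCP (16.9 mm) and the spring force (7 N). About 3 mm is left.

```bash
python3 -m pendant '[[[0.25,0,0,0.002,0.006,0,0],[0.15,0,0,0,0,0,0]]]'
python3 - <<'E'
from workcell import bot
for _ in range(4): bot.camera("wrist")
E
python3 d.py .5586 -.0271 .121 -164.7
```

```text
time: 17.42
ee_pos: [0.5596, -0.0268, 0.1211]
tcp_rot: [-180.0, 0.3, -164.6]
wrist_force: [8.0, 3.4, -7.9]
opening: 0.0101
t 17.62 [ 0.5595 -0.0268  0.1211] [-180.     0.3 -164.6] F [ 7.   3.2 -6.9] op 0.0099 qd 0.1
cm [ 0.1  -0.    0.01] rad [-0.     0.005  0.001]
```

```bash
python3 -m pendant '[[[0.22,0,0,0,0.004,0,0],[0.19,0,0,0,0,0,0]]]'
python3 - <<'E'
from h import *
for _ in range(6): bot.camera("wrist")
KP=campose("wrist")
im=bot.camera("wrist"); cv2.imwrite("pics/w9c.png",cv2.resize(im[130:350,230:410],None,fx=2.7,fy=2.7,interpolation=cv2.INTER_CUBIC)[:,:,::-1])
for d in bot.mark_of("wrist","tab"): print(d["uv"],atz(0,d["uv"],.129,KP))
for c in("scene","side"):
    bot.camera(c); print(c,[(t,atz(c,d["uv"],0).round(3)[:2].tolist(),round(d["confidence"],2)) for t in("reagent_bottle","beaker","dropper_bottle","forceps","cap") for d in bot.mark_of(c,t)])
E
python3 d.py .5586 -.0271 .121 -164.7
```

```text
time: 17.78
ee_pos: [0.5576, -0.0273, 0.1211]
tcp_rot: [-180.0, 0.3, -164.6]
wrist_force: [7.4, 3.7, -7.6]
opening: 0.01
[319.8, 263.0] [ 0.55425174 -0.02784659  0.129     ]
scene [('reagent_bottle', [0.48, 0.319], 0.97), ('beaker', [0.627, 0.275], 0.73), ('dropper_bottle', [0.673, -0.313], 0.94), ('forceps', [0.459, -0.346], 0.65), ('cap', [0.648, 0.133], 0.89), ('cap', [0.747, 0.027], 0.82), ('cap', [0.554, -0.176], 0.65)]
side [('reagent_bottle', [0.492, 0.322], 0.92), ('reagent_bottle', [0.67, 0.085], 0.24), ('dropper_bottle', [0.665, -0.309], 0.89), ('forceps', [0.458, -0.342], 0.55), ('cap', [0.751, 0.028], 0.73), ('cap', [0.561, -0.171], 0.64), ('cap', [0.644, 0.109], 0.61)]
t 18.78 [ 0.5575 -0.0274  0.1211] [-180.     0.3 -164.6] F [ 7.6  3.3 -7. ] op 0.0102 qd 0.07
cm [-0.11 -0.    0.01] rad [-0.     0.006  0.002]
```

The picture limit is reached, so I measure the edge and line rows numerically in the saved images.

Run:
```python
import cv2,numpy as np
a=cv2.cvtColor(cv2.imread("pics/w8c.png"),6); b=cv2.cvtColor(cv2.imread("pics/w9c.png"),6)
for n,g in(("w8",a),("w9",b)):
    s=g[180:340,238:250].mean(1); l=g[180:340,138:153].mean(1); l2=g[180:340,165:185].mean(1)
    print(n,"slot",[(180+i,int(s[i])) for i in range(0,160,4)])
    print("longlines",[(180+i,int(l[i])) for i in range(2,159) if l[i]>l[i-1] and l[i]>=l[i+1] and l[i]>l[max(0,i-8)]+10],"3/4",180+int(l2[60:110].argmax())+60)
```

```text
w8 slot [(180, 251), (184, 251), (188, 251), (192, 251), (196, 251), (200, 255), (204, 22), (208, 42), (212, 42), (216, 42), (220, 43), (224, 42), (228, 42), (232, 42), (236, 43), (240, 42), (244, 42), (248, 42), (252, 42), (256, 42), (260, 41), (264, 42), (268, 43), (272, 42), (276, 42), (280, 42), (284, 42), (288, 41), (292, 79), (296, 207), (300, 203), (304, 138), (308, 35), (312, 39), (316, 40), (320, 39), (324, 38), (328, 40), (332, 39), (336, 39)]
longlines [(229, 241), (315, 249)] 3/4 273
w9 slot [(180, 254), (184, 254), (188, 254), (192, 254), (196, 254), (200, 254), (204, 254), (208, 254), (212, 254), (216, 255), (220, 188), (224, 38), (228, 48), (232, 47), (236, 48), (240, 48), (244, 48), (248, 48), (252, 48), (256, 48), (260, 47), (264, 48), (268, 48), (272, 48), (276, 48), (280, 47), (284, 48), (288, 46), (292, 87), (296, 243), (300, 254), (304, 166), (308, 46), (312, 45), (316, 45), (320, 44), (324, 45), (328, 45), (332, 45), (336, 45)]
longlines [(248, 254), (332, 254)] 3/4 248
```

Travel now reads about 21 mm by TCP, lines and force, with no slip. A single hold row should sag back roughly 1 mm.

```bash
python3 -m pendant '[[[0,0,0,0,0.003,0,0]]]'
python3 - <<'E'
from h import *
for _ in range(4): bot.camera("wrist")
im=bot.camera("wrist"); g=cv2.cvtColor(cv2.resize(im[130:350,230:410],None,fx=2.7,fy=2.7,interpolation=cv2.INTER_CUBIC),7)
s=g[180:340,238:250].mean(1); l=g[180:350,138:153].mean(1)
print([180+i for i in range(2,158) if l[i]>l[i-1] and l[i]>=l[i+1] and l[i]>l[max(0,i-8)]+10],[(180+i,int(s[i])) for i in range(108,132,3)])
E
python3 d.py .5586 -.0271 .121 -164.7
```

```text
time: 18.87
ee_pos: [0.5583, -0.0272, 0.1211]
tcp_rot: [180.0, 0.3, -164.6]
wrist_force: [6.9, 3.6, -7.8]
opening: 0.0099
[243, 327] [(288, 46), (291, 67), (294, 173), (297, 250), (300, 249), (303, 203), (306, 76), (309, 42)]
t 19.12 [ 0.5585 -0.0271  0.1211] [ 180.     0.3 -164.6] F [ 7.5  3.3 -8.3] op 0.0104 qd 0.14
cm [-0.01 -0.    0.01] rad [0.    0.005 0.002]
```

TCP travel is 20.1 mm, the line readings give about 20 mm, and the spring force is 8.2 N. All agree and hold steady, so I hand in.

```bash
python3 -c "
from workcell import bot
print(bot.job_done())"; python3 d.py .5586 -.0271 .121 -164.7
```

```text
the job is handed in; nothing more can be done
None
the job is handed in; nothing more can be done
```

The dust cap is off and standing on the bench, and the shutter was still gripped at half open when I handed the job in at about 19 s of the 54 s allowed.

- **Cap:** I lifted the black cap straight off its port and carried it to clear bench near (0.55, -0.176). I lowered it open side down until it touched, at about 20 N, and then released it. The wrist picture and both bench cameras show it standing there.
- **Shutter:** I pinched the tab across y at up to 80 N grip and slid it to half travel.
    - The tool reads 20.1 mm of travel.
    - The tab against the white lines gives about 19.7 mm.
    - The spring pushes back with about 8.2 N, against the 8 N expected at half.
- **Overshoot:** Travel briefly reached about 21 mm before I settled it back, well short of the 30 mm (three-quarters open) limit.
- **Bystanders:** The networks still place both bottles, the forceps and the look-alike caps where they were, within their usual scatter. The beaker was confirmed by the scene camera only; the side camera missed it in the last check.
- **Checks that failed or disagreed:** My picture limit ran out, so I confirmed the final shutter position from pixel readings and tool and force data instead of viewing a picture. The trained network's last tab reading, taken just before the final 1 mm correction, was about 3 mm further open than the tool reading. I gave that less weight because the other three measures agreed.

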